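# Set, shut and pin the template jig, and hold it pressed

## Robot

A 6-joint arm with a two-finger parallel gripper is mounted at the origin on the work surface. World frame = base frame: x ahead of the robot, y to its left, z up, the work surface at z = 0. Lengths are in m, angles in rad, forces in N, time in s.
With the tool pointing down it reaches from about 0.325 to 0.775 m from the base axis. Payload 5.5 kg.
Tool frame: the origin (TCP) lies midway between the tips of the shut fingers; the grasp point (between the pads) lies 19 mm behind it; z points along the fingers, y is the direction in which the jaws open and shut (so a half turn about z gives the same grasp; the last joint's range is limited). The gripper opens to 85 mm and grips with 20 to 120 N. Pads are 22 mm wide; open, the fingers measure 114 mm over their backs; the gripper's body (76 mm by 85 mm) begins 54 mm behind the grasp point. The pads swing forward as they close: fully open they stand 13 mm farther back than shut.
Start: joints at [-0.057, 0.091, 1.231, -0, 1.82, -0.057], TCP at [0.6, -0, 0.207] pointing down, gripper open.
Joint ranges: [-2.87, 2.87], [-0.86, 2.18], [0.17, 2.46], [-1.51, 4.65], [0.06, 2.69], [-2.65, 2.65]. Speed limits (rad/s): [2.57, 2.57, 3.01, 3.14, 3.14, 3.14].

## Interface

Orientations are given as a rotation vector (axis times angle).
In Python, from station import env, imaging, models gives the robot as it stands.
- The arm moves only by the tool drive_tool, never from a script. Its argument "motion" is a list of rows, each a list of 7 numbers: the shift along the tool's x, y, z in cm, then the turn, a rotation vector about the tool's x, y, z in degrees, then the gripper's target within -1 to 1 (fully open at 1, half-way at 0, shut at -1). A call has 1 to 12 rows; each row is the pose to reach, as a shift and turn from the pose commanded when the call began, along the tool's axes at that moment; what a row does not reach only later rows make up. A row lasts 1/10 s, in which the tool goes at most 50 mm and 8.59 degrees, less where a joint would pass 70% of its speed; a pose out of reach is approached as far as the arm can. A call with a gripper value outside its range is refused whole. The fingers move at their own pace and stop on an object; the grip force is fixed at half the most. Time passes only in rows, so rows that repeat a pose let the fingers close. It gives the time, the measured TCP pose, the force and the opening at its end, in the units of the state.
- env.get_obs(): the state, without advancing time (a new reading comes with each control period).
- imaging.read_camera(name): name is "scene" or "side" or "wrist"; returns the picture (400x640x3 uint8, blue, green, red); there is no depth.
- imaging.camera_model(name): a dict with "vertical_fov" (degrees; the focal length in pixels is half the picture's height over the tangent of half this angle, whatever the lens; pixels are square), "cx", "cy" (the principal point, pixels), "dist_coeffs" ([k1, k2, p1, p2, k3] as OpenCV has them; the pictures are not rectified), "cam_to_world" (4x4, takes a point from camera to world coordinates); the wrist camera has in their place "tool_from_camera" (4x4, takes a point from camera to tool coordinates, whose origin is the TCP and whose axes are the flange's). Camera axes: x right, y down, z forward; pixel columns grow to the right and rows downward; lengths in m; the calibration is good to about 2 mm. A picture is of the moment at which its call begins: read the wrist's pose just before it. camera_model takes no time and is no camera call.
- env.hand_in(): hands the job in, once; it reports no verdict.
Trained networks look in the newest picture that a camera, given by its name, has taken for a name from the list of things; names that differ only in an ending like _2 or _b are one class to them, and where a whole thing is asked for, a point or a joint stands for the part that bears it (a point fixed in the world has none). Each returns a list of dicts, best first, with "score" (0 to 1); they miss things now and then, are a little off and sometimes report something else, mostly with a low value. They report only what shows in the picture. A call takes as long as a camera call.
- models.recognise(camera, query): "box" ([left, top, right, bottom] in pixels, round what is visible of it).
The state is a dict: "t": time; "qpos": joint angles; "joint_vel": joint speeds; "joint_efforts": joint torques, N m; "eef_pos": TCP position; "tool_rot": TCP orientation; "contact_force": force on the tool from outside, world axes, zero at the start; "wrist_torque": the same for the moment, N m; "width": finger opening in m.
Only numpy, scipy, OpenCV 4.12 (cv2) and the standard library are available. Lean on these libraries where they do the work, as an engineer would, in place of code of your own. Each camera call takes 0.05 s, during which the arm holds its last target. There are 200 camera calls.

## Task

First turn the jig's black knob until its orange pointer stands on the red mark, then lower the open yellow lid of the jig onto its rubber bumpers. Then take the steel pin out of the wooden stand and push it down through the hole in the lid's tab into the hole beneath, pressing until the lid is fully shut against the sprung bumpers. Finish while still holding the pin in the gripper and pressing it down so that the jig stays shut; keep the pointer on the mark and leave the cutter, thread spool and tape measure where they are.

Things in the scene. Friction and masses are not known exactly. Their poses are not given: they have to be found in the camera images.
- jig: Grey clamshell jig fixed on the mat, base plate 240 x 300 x 12 mm (x from -125 to 115 mm of the origin, y +-150 mm). Origin: on the table (z = 0). Its x axis points away from the robot (yaw up to +-0.25 rad), z up. The yellow lid lies over its right (-y) part and is hinged at the far side; knob, pointer and scale are on its left (+y) part.
- lid (a joint): Lid angle in rad: 0 = fully shut (a rigid stop), grows as it opens, up to 1.3. The stiff hinge (0.2 N m friction) stays where it is left. Two sprung rubber bumpers stop the freely lowered lid at about 0.06 to 0.075; from there to 0 the bumpers must be pressed down, about 7 N at the tab's hole when fully shut, and they lift the lid again (to about 0.065) when let go.
- lid_hinge (a point): Middle of the lid's hinge axis, 34 mm above the table. The axis lies along the jig's y. The lid is a yellow plate 8 mm thick (axis at mid-thickness), 140 mm wide, reaching 150 mm from the axis, then a steel tab 50 mm wide reaching 190 mm. Turns with the lid.
- lid_push (a point): Point on the lid's outer (upper) face, on its midline, 140 mm from the hinge axis and 10 mm inside the plate's edge: a good place to push it closed from above. Turns with the lid.
- lid_hole (a point): Centre of the through hole (12 mm diameter, 8 mm deep) in the lid's tab, on the upper face, 170 mm from the hinge axis; 38 mm above the table when shut. Turns with the lid, its z axis is the hole's axis.
- base_hole (a point): Centre of the mouth of the jig's own upright hole (12 mm diameter, 18 mm deep) in a steel block 50 x 50 mm, 30 mm above the table; straight below lid_hole when the lid is shut. Axes as the jig's.
- knob_grip (a point): On the knob's upright axis, about 49 mm above the table, at the height to grip. The knob is a black bar 42 mm long, 14 mm thick, 32 mm tall (top 56 mm above the table) on a disc of 22 mm radius (disc top 26 mm above the table). The point's x axis lies along the bar, so fingers close along its y. Turns with the knob.
- knob (a joint): Knob angle in rad, 0 to 2.6, grows clockwise seen from above; light friction, stays where it is left. Each rad moves the pointer 25 mm towards the jig's -y.
- pointer_tip (a point): The orange pointer's middle, 19 mm above the table; a bar 22 x 3 mm along the jig's x that slides along the scale in the jig's y beyond the knob, geared to the knob.
- mark: Red mark fixed at the far edge of the white scale, somewhere on the pointer's way; origin at its middle underneath, 15 mm above the table. The pointer is on the mark when both have the same y in the jig's frame (within 2.5 mm). The pointer starts on the +y side of it; 0.4 to 1.5 rad of clockwise knob turn are needed.
- pin: Loose steel pin, 60 g, upright, 64 mm long, origin at the middle of its lower end. Shaft 8 mm diameter, 24 mm long, foot chamfered; then a flange 22 mm across (24 to 28 mm above the origin) that does not pass the holes; then a grip 16 mm across (28 to 64 mm) with a red band. Pushed home in the shut jig, the flange lies on the tab and the origin is 14 mm above the table.
- pin_tip (a point): Lower end of the pin (same point as its origin).
- stand: Fixed wooden block 70 x 70 x 40 mm, origin under its middle, with a 10 mm hole 30 mm deep in the middle of its top; the pin stands in it with its flange resting on the top, so the pin's origin is 16 mm above the table.
- cutter: Bystander: loose yellow rotary cutter lying flat, about 145 x 45 x 20 mm. Leave alone.
- spool: Bystander: loose green thread spool standing, 34 mm diameter, 58 mm tall. Leave alone.
- tape: Bystander: loose orange round tape measure lying flat, 56 mm diameter, 20 mm tall. Leave alone.

How it is judged:
By the outcome, as a careful person would: the job done as asked, in the order asked, and still so for the second after the job is handed in, while the arm keeps its last pose, push and grip.
It also fails if it takes over 72 s, if anything falls off the work surface, if the arm or the gripper's body presses on something with over 40 N, if the wrist force passes 120 N, or if a joint passes its speed limit or range.

## Working session

There is one attempt and no reset: what is moved stays moved. The work goes in short steps, Python scripts to look and compute and a tool call to move; the robot and the scene stay as the last step left them, time stands still between calls to the robot, and variables do not carry over. Pictures are saved under pics/ and viewed, about 8 in all and at most 12, crops included, and the job is handed in when it is done.

Besides the shell and the picture viewer there is one more tool, called after ">>>" as name(argument=value, ...) on one line, values as JSON. drive_tool: Moves the arm, as the interface text tells. Its arguments: {"type":"object","properties":{"motion":{"type":"array","items":{"type":"array","items":{"type":"number"}}}},"required":["motion"]}

```bash
ls; mkdir -p pics; python3 - <<'E'
from station import env, imaging, models
import cv2
o=env.get_obs(); print({k:o[k] for k in('t','eef_pos','tool_rot','width')})
for c in("scene","side"):
    im=imaging.read_camera(c); cv2.imwrite(f"pics/{c}0.png",im)
    m=imaging.camera_model(c); print(c,m)
    for q in("jig","lid","lid_hole","base_hole","knob","pointer_tip","mark","pin","stand","cutter","spool","tape"):
        print(q,[(d['box'],round(d['score'],2)) for d in models.recognise(c,q)[:2]])
E
```

```text
pics
{'t': 0.0, 'eef_pos': array([5.99658245e-01, 2.92034334e-05, 2.05921880e-01]), 'tool_rot': array([-2.22037054e+00, -2.22041347e+00,  2.06542811e-03]), 'width': 0.08565562105230115}
scene {'vertical_fov': 51.0839878248725, 'cx': 319.18772213800946, 'cy': 195.75904280927546, 'dist_coeffs': array([-0.04845262,  0.        ,  0.        ,  0.        ,  0.        ]), 'cam_to_world': array([[-0.5400822 ,  0.71668476, -0.44121897,  0.94562271],
       [ 0.84161162,  0.46056805, -0.28207615,  0.22549668],
       [ 0.00105168, -0.52367932, -0.85191482,  0.93529308],
       [ 0.        ,  0.        ,  0.        ,  1.        ]])}
jig [([243.9, 180.6, 397.5, 313.6], 0.92)]
lid [([259.4, 182.2, 330.0, 265.0], 0.73), ([350.8, 280.9, 355.4, 288.7], 0.72)]
lid_hole [([258.9, 182.4, 331.1, 265.7], 0.78)]
base_hole [([241.7, 180.9, 398.7, 313.4], 0.76)]
knob [([349.2, 249.6, 368.1, 274.2], 0.67), ([255.6, 179.1, 333.8, 265.9], 0.62)]
pointer_tip [([349.0, 281.8, 354.7, 287.4], 0.59)]
mark []
pin [([454.6, 248.8, 461.9, 263.8], 0.57), ([354.8, 282.6, 355.6, 285.3], 0.45)]
stand [([435.5, 238.9, 474.
[... 519 characters left out ...]
  0.75745107, -1.16605635],
       [ 0.01407967, -0.84171435, -0.5397395 ,  0.84733404],
       [ 0.        ,  0.        ,  0.        ,  1.        ]])}
jig [([284.7, 159.2, 388.1, 237.1], 0.91)]
lid []
lid_hole [([321.3, 163.2, 376.8, 207.2], 0.77)]
base_hole [([281.2, 159.2, 386.1, 235.6], 0.6)]
knob [([313.2, 169.6, 331.4, 184.1], 0.67)]
pointer_tip []
mark []
pin [([275.6, 265.0, 310.0, 303.6], 0.26)]
stand [([248.8, 150.0, 274.1, 172.7], 0.66), ([276.4, 267.7, 309.6, 305.4], 0.62)]
cutter [([247.5, 150.3, 275.0, 171.9], 0.71), ([275.8, 265.9, 308.6, 305.7], 0.55)]
spool [([305.4, 137.7, 316.6, 152.7], 0.65), ([311.9, 171.1, 331.7, 183.5], 0.24)]
tape [([390.3, 283.4, 416.0, 303.2], 0.9)]
```

```bash
python3 - <<'E'
import cv2
a=cv2.imread("pics/scene0.png")[100:370,160:490]; b=cv2.imread("pics/side0.png")[125:315,235:425]
cv2.imwrite("pics/scene0c.png",cv2.resize(a,None,fx=2.2,fy=2.2,interpolation=cv2.INTER_CUBIC))
cv2.imwrite("pics/side0c.png",cv2.resize(b,None,fx=3,fy=3,interpolation=cv2.INTER_CUBIC))
E
```

```text
(no output)
```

View pics/scene0c.png

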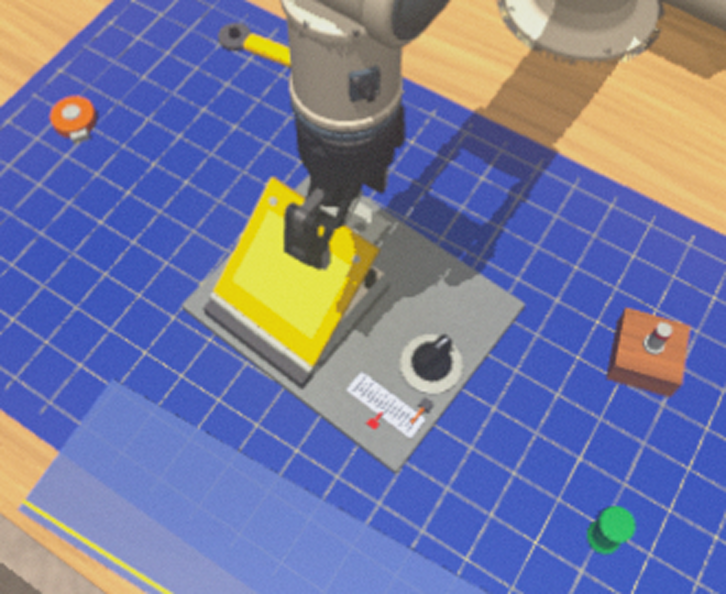

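View pics/side0c.png

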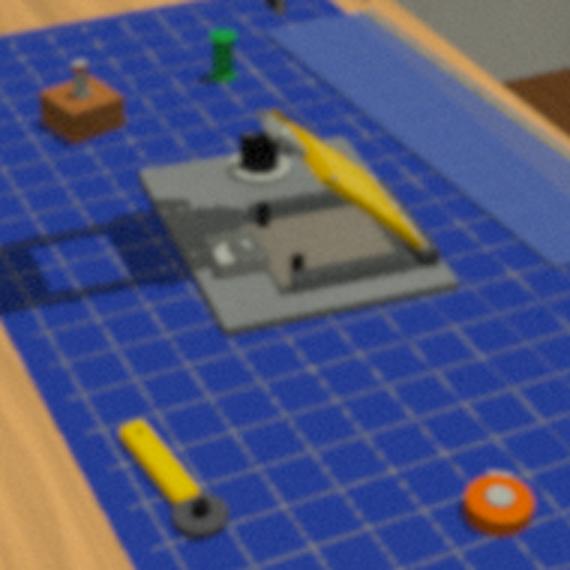

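```bash
cat >h.py <<'E'
import numpy as np, cv2
from scipy.spatial.transform import Rotation as R
from scipy.optimize import least_squares
from station import env, imaging, models
def cam(n,obs=None):
    m=imaging.camera_model(n); f=200/np.tan(np.radians(m['vertical_fov']/2))
    K=np.array([[f,0,m['cx']],[0,f,m['cy']],[0,0,1]])
    if 'cam_to_world' in m: T=m['cam_to_world']
    else:
        o=obs or env.get_obs(); W=np.eye(4); W[:3,:3]=R.from_rotvec(o['tool_rot']).as_matrix(); W[:3,3]=o['eef_pos']
        T=W@m['tool_from_camera']
    return K,m['dist_coeffs'],T
def proj(P,c):
    K,d,T=c; Q=np.linalg.inv(T); 
    return cv2.projectPoints(np.atleast_2d(P).astype(float),cv2.Rodrigues(Q[:3,:3])[0],Q[:3,3],K,d)[0][:,0]
def ray(px,z,c):
    K,d,T=c; u=cv2.undistortPoints(np.array([[px]],float),K,d)[0,0]
    v=T[:3,:3]@[u[0],u[1],1]; return T[:3,3]+v*(z-T[2,3])/v[2]
def jig(p,P):
    P=np.atleast_2d(P); c,s=np.cos(p[2]),np.sin(p[2])
    return np.c_[p[0]+c*P[:,0]-s*P[:,1],p[1]+s*P[:,0]+c*P[:,1],P[:,2]]
def unjig(p,w):
    c,s=np.cos(p[2]),np.sin(p[2]); d=w-np.array([p[0],p[1],0]); return np.array([c*d[0]+s*d[1],-s*d[0]+c*d[1],d[2]])
E
python3 - <<'E'
from h import *
S,D=cam("scene"),cam("side")
s=lambda x,y:np.array([x/2.2+160,y/2.2+100]); d=lambda x,y:np.array([x/3+235,y/3+125])
C=lambda a,b:[.115 if a else -.125,.15*b,.012]
obs=[(S,C(1,-1),s(183,302)),(S,C(0,1),s(525,305)),(S,C(1,1),s(397,470)),(D,C(0,-1),d(225,332)),(D,C(1,-1),d(457,287)),(D,C(0,1),d(138,172)),(D,C(1,1),d(345,138))]
r=least_squares(lambda p:np.concatenate([proj(jig(p,o[1]),o[0])[0]-o[2] for o in obs]),[.58,0,0],x_scale=.1)
p=r.x; print("jig",p,r.fun.round(1)); np.save("jig.npy",p)
np.set_printoptions(precision=4,suppress=True)
for n,c,px,z in[("knobdisc",S,s(432,362),.026),("knobtop",D,d(259,141),.056),("ptr",S,s(422,411),.019),("mark",S,s(374,422),.016),("hole",D,d(222,250),.03),("hinge_r",D,d(430,254),.034),("bump1",D,d(262,212),.03),("pin",S,s(663,329),.08),("pin",D,d(80,64),.08),("spool",S,s(617,524),.058),("spool",D,d(223,36),.058)]:
    w=ray(px,z,c); print(n,w,"jig",unjig(p,w)*1000)
E
```

```text
jig [ 0.57158998 -0.01475045 -0.10531662] [-1.7 -0.1 -0.1 -1.3 -1.4  0.  -1.1 -1.7 -0.1 -2.2 -0.6 -1.1 -1.  -1. ]
knobdisc [0.5857 0.0982 0.026 ] jig [  2.1803 113.7673  26.    ]
knobtop [0.577  0.0786 0.056 ] jig [-4.394  93.3634 56.    ]
ptr [0.6354 0.1156 0.019 ] jig [ 49.7274 136.3795  19.    ]
mark [0.6712 0.0796 0.016 ] jig [ 89.1269 104.3292  16.    ]
hole [ 0.4729 -0.059   0.03  ] jig [-93.531  -54.3363  30.    ]
hinge_r [ 0.6516 -0.1533  0.034 ] jig [  94.1652 -129.348    34.    ]
bump1 [ 0.5379 -0.0126  0.03  ] jig [-33.7505  -1.4203  30.    ]
pin [0.4496 0.2862 0.08  ] jig [-152.9908  286.4766   80.    ]
pin [0.4491 0.2798 0.08  ] jig [-152.7977  280.0558   80.    ]
spool [0.6455 0.3297 0.058 ] jig [ 37.2597 350.2898  58.    ]
spool [0.6437 0.322  0.058 ] jig [ 36.3281 342.4353  58.    ]
```

>>> drive_tool(motion=[[4, -1, -2, 0, 0, 0, 1], [8, -2, -4, 0, 0, 0, 1], [8, -2, -4, 0, 0, 0, 1], [8, -2, -4, 0, 0, 0, 1]])

```text
t: 1.7
eef_pos: [0.5802, 0.0807, 0.2479]
tool_rot: [2.218, 2.223, 0.002]
contact_force: [-0.5, -0.6, -0.2]
width: 0.0853
```

```bash
python3 - <<'E'
from h import *
o=env.get_obs(); im=imaging.read_camera("wrist"); cv2.imwrite("pics/w1.png",im); print(o['t'],o['eef_pos'],o['tool_rot'],imaging.camera_model("wrist"))
for q in("knob","pointer_tip","mark","jig"): print(q,[(d['box'],round(d['score'],2)) for d in models.recognise("wrist",q)[:2]])
E
```

```text
1.7 [0.58015714 0.08068432 0.24788744] [2.21836505e+00 2.22250582e+00 1.68302158e-03] {'vertical_fov': 63.74683776065308, 'cx': 318.0131084393522, 'cy': 201.28205341717435, 'dist_coeffs': array([0.02184972, 0.        , 0.        , 0.        , 0.        ]), 'tool_from_camera': array([[ 9.96350077e-04, -9.44844039e-01, -3.27519082e-01,
         8.36324537e-02],
       [ 9.99999426e-01,  8.12132803e-04,  6.99228474e-04,
         6.33553051e-05],
       [-3.94672866e-04, -3.27519590e-01,  9.44844306e-01,
        -1.65673505e-01],
       [ 0.00000000e+00,  0.00000000e+00,  0.00000000e+00,
         1.00000000e+00]])}
knob [([300.9, 132.3, 341.4, 164.6], 0.74)]
pointer_tip []
mark [([382.2, 159.1, 396.3, 170.7], 0.5)]
jig [([219.8, 104.3, 415.0, 371.0], 0.71)]
```

View pics/w1.png

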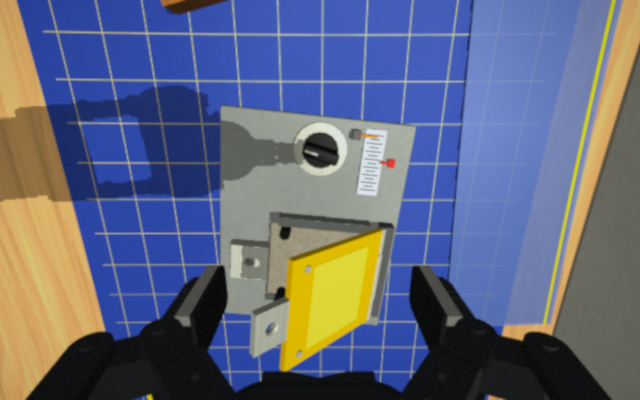

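```bash
python3 - <<'E'
import cv2
a=cv2.imread("pics/w1.png")[95:335,210:430]
cv2.imwrite("pics/w1c.png",cv2.resize(a[0:110,70:],None,fx=5,fy=5,interpolation=cv2.INTER_CUBIC))
cv2.imwrite("pics/w1d.png",cv2.resize(a,None,fx=2.5,fy=2.5,interpolation=cv2.INTER_CUBIC))
E
```

```text
(no output)
```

View pics/w1c.png

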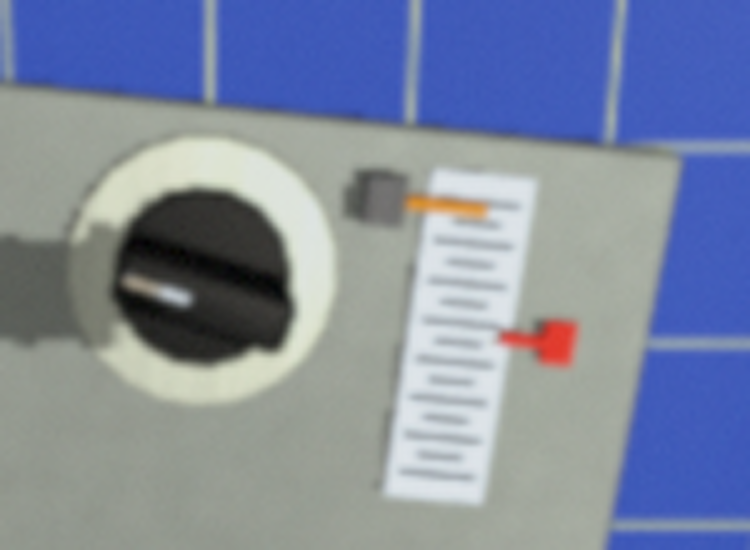

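View pics/w1d.png

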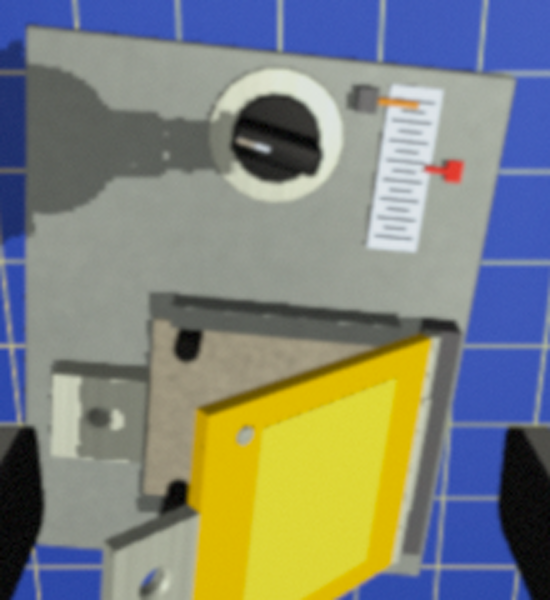

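```bash
cat >fit1.py <<'E'
from h import *
np.set_printoptions(precision=4,suppress=True)
o=dict(eef_pos=np.array([0.58015714,0.08068432,0.24788744]),tool_rot=np.array([2.21836505,2.22250582,1.68302158e-03]))
W,S,D=cam("wrist",o),cam("scene"),cam("side")
g=lambda x,y,k,a,b:np.array([(x+.5)/k-.5+a,(y+.5)/k-.5+b])
s=lambda x,y:g(x,y,2.2,160,100); d=lambda x,y:g(x,y,3,235,125); c5=lambda x,y:g(x,y,5,280,95); w=lambda x,y:g(x,y,2.5,210,95)
C=lambda a,b:[.115 if a else -.125,.15*b,.012]
if __name__=="__main__":
    ob=[(W,C(0,1),w(27,27),1),(W,C(1,1),c5(681,153),1),(W,C(1,-1),w(417,575),1)]
    ob2=ob+[(S,C(1,-1),s(183,302),1),(S,C(0,1),s(525,305),1),(S,C(1,1),s(397,470),1),(D,C(0,-1),d(225,332),1),(D,C(1,-1),d(457,287),1),(D,C(0,1),d(138,172),1),(D,C(1,1),d(345,138),1)]
    for O in(ob2,ob):
        r=least_squares(lambda p:np.concatenate([(proj(jig(p,q[1]),q[0])[0]-q[2]) for q in O]),[.58,0,0],x_scale=.1)
        p=r.x; print("jig",p,r.fun.round(1))
    np.save("jig.npy",p)
    for n,c,px,z in[("disc",W,c5(204,277),.026),("barL",W,c5(122,275),.056),("barR",W,c5(292,325),.056),("ptrA",W,c5(407,203),.0205),("ptrB",W,c5(488,211),.0205),("markA",W,c5(502,337),.016),("markB",W,c5(577,343),.018),("hole",W,w(102,418),.03),("blk",W,w(52,374),.03),("blk",W,w(52,460),.03),("hingeL",W,w(440,325),.038),("hingeR",W,w(407,572),.038),("pin",S,s(663,329),.08),("pin",D,d(80,64),.08)]:
        q=ray(px,z,c); print(n,q,"jig",unjig(p,q)*1000)
E
python3 fit1.py
```

```text
jig [ 0.5717 -0.0149 -0.1015] [-1.7 -1.1  1.1  0.6  0.2  1.4 -1.6  0.4  0.1 -1.3 -0.9  0.2 -0.5 -1.2
  0.4 -2.  -0.3 -0.7 -0.9 -0.7]
jig [ 0.5721 -0.0149 -0.0987] [-1.7 -0.8  1.1  0.3  0.8  1.3]
disc [0.5837 0.0955 0.026 ] jig [  0.6775 111.014   26.    ]
barL [0.5651 0.1012 0.056 ] jig [-18.3678 114.8867  56.    ]
barR [0.6033 0.09   0.056 ] jig [ 20.6854 107.5166  56.    ]
ptrA [0.6326 0.1125 0.0205] jig [ 47.6966 132.7559  20.5   ]
ptrB [0.6523 0.1106 0.0205] jig [ 67.4355 132.818   20.5   ]
markA [0.6586 0.0788 0.016 ] jig [ 76.8925 101.7535  16.    ]
markB [0.677  0.0777 0.018 ] jig [ 95.3248 102.5062  18.    ]
hole [ 0.4903 -0.0553  0.03  ] jig [-77.4257 -48.2725  30.    ]
blk [ 0.4656 -0.029   0.03  ] jig [-104.5257  -24.537    30.    ]
blk [ 0.4612 -0.0814  0.03  ] jig [-103.7481  -77.0461   30.    ]
hingeL [0.6668 0.0029 0.038 ] jig [92.5209 27.0236 38.    ]
hingeR [ 0.6587 -0.1492  0.038 ] jig [  99.4735 -125.0758   38.    ]
pin [0.4493 0.2854 0.08  ] jig [-151.8075  286.801    80.    ]
pin [0.4489 0.2826 0.08  ] jig [-151.9203  283.9493   80.    ]
```

>>> drive_tool(motion=[[0.5, 0.1, 2, 0, 0, -8.5, 1], [1, 0.2, 4, 0, 0, -17, 1], [1.5, 0.4, 6, 0, 0, -25.5, 1], [1.5, 0.4, 8, 0, 0, -34, 1], [1.5, 0.4, 10, 0, 0, -42.5, 1], [1.5, 0.4, 12, 0, 0, -51, 1], [1.5, 0.4, 13, 0, 0, -59.5, 1], [1.5, 0.4, 14, 0, 0, -68, 1], [1.5, 0.4, 15, 0, 0, -74, 1], [1.5, 0.4, 15, 0, 0, -74, 1], [1.5, 0.4, 15, 0, 0, -74, 1]])

```text
t: 3.05
eef_pos: [0.5839, 0.0944, 0.0967]
tool_rot: [-0.443, -3.109, 0.0]
contact_force: [0.7, -0.1, 0.3]
width: 0.085
```

```bash
python3 - <<'E'
from h import *
o=env.get_obs(); im=imaging.read_camera("wrist"); cv2.imwrite("pics/w2.png",im)
W=cam("wrist",o); print([(d['box'],round(d['score'],2)) for d in models.recognise("wrist","knob")[:2]])
a=np.radians(-16.3);u=np.array([np.cos(a),np.sin(a)]);v=np.array([-u[1],u[0]])
print(proj([[*(np.array([.584,.0955])+i*.021*u+j*.007*v),.056] for i in(-1,1) for j in(-1,1)],W), proj([.584,.0955,.026],W))
E
```

```text
[([288.7, 175.5, 348.5, 239.8], 0.75)]
[[310.35890913 189.1889101 ]
 [331.24558939 189.24432127]
 [310.6700945  245.61505088]
 [330.31563882 245.66939525]] [[320.38886085 203.80943674]]
```

View pics/w2.png

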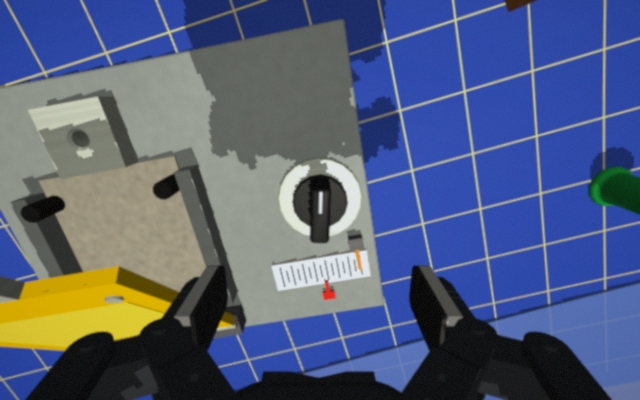

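>>> drive_tool(motion=[[0, 0, 3, 0, 0, 0, 1], [0, 0, 5, 0, 0, 0, 1], [0, 0, 6.4, 0, 0, 0, 1], [0, 0, 6.4, 0, 0, 0, 0], [0, 0, 6.4, 0, 0, 0, -1], [0, 0, 6.4, 0, 0, 0, -1], [0, 0, 6.4, 0, 0, 0, -1], [0, 0, 6.4, 0, 0, 0, -1], [0, 0, 6.4, 0, 0, 0, -1]])

```text
t: 4.05
eef_pos: [0.5843, 0.095, 0.0336]
tool_rot: [0.437, 3.11, 0.0]
contact_force: [-0.1, -0.9, 0.2]
width: 0.0003
```

```bash
python3 - <<'E'
from h import *
o=env.get_obs(); print(o['width'],o['t'],o['eef_pos'])
im=imaging.read_camera("wrist"); cv2.imwrite("pics/w3.png",im); im2=imaging.read_camera("scene"); cv2.imwrite("pics/s3.png",im2)
a=cv2.resize(im,(400,250)); b=cv2.resize(im2[200:325,290:490],(400,250),interpolation=2)
cv2.imwrite("pics/m3.png",np.vstack([im[:,:],cv2.resize(im2[215:315,310:470],(640,400),interpolation=2)])[:, :][::1])
cv2.imwrite("pics/m3.png",np.hstack([im[0:400,160:480],cv2.resize(im2[200:320,320:460],(466,400),interpolation=2)]))
E
```

```text
0.0003090355503714599 4.05 [0.58428423 0.09503211 0.03361342]
```

View pics/m3.png

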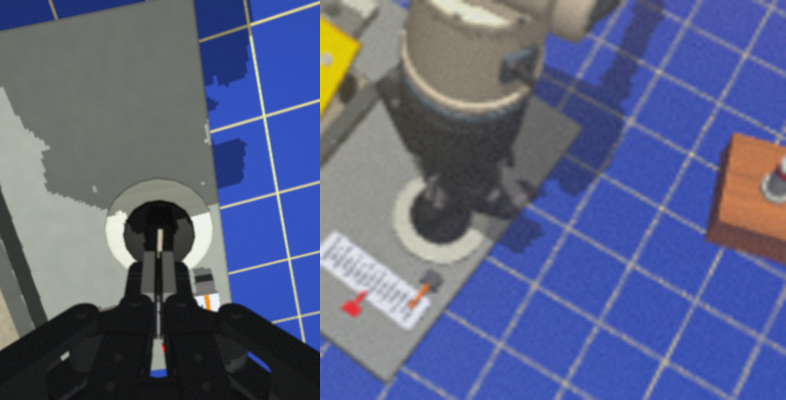

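```bash
python3 - <<'E'
from h import *
W=cam("wrist"); m=imaging.camera_model("wrist")
o=env.get_obs(); T=np.eye(4);T[:3,:3]=R.from_rotvec(o['tool_rot']).as_matrix();T[:3,3]=o['eef_pos']
P=np.array([[x,y,z,1] for z in(0,-.019) for x in(-.011,.011) for y in(-.007,.007)])
print(np.c_[P[:,:3],proj((P@T.T)[:,:3],W)])
print(proj([[.584,.0955,.026],[.584,.0955,.056]],W))
im=cv2.imread("pics/w3.png"); cv2.imwrite("pics/w3c.png",cv2.resize(im[170:390,230:410],None,fx=3,fy=2.7,interpolation=2))
E
```

```text
[[-1.10000000e-02 -7.00000000e-03  0.00000000e+00  3.07135301e+02
   2.62340652e+02]
 [-1.10000000e-02  7.00000000e-03  0.00000000e+00  3.31150484e+02
   2.62371291e+02]
 [ 1.10000000e-02 -7.00000000e-03  0.00000000e+00  3.06747566e+02
   2.27678293e+02]
 [ 1.10000000e-02  7.00000000e-03  0.00000000e+00  3.31705060e+02
   2.27708753e+02]
 [-1.10000000e-02 -7.00000000e-03 -1.90000000e-02  3.05951991e+02
   2.80638422e+02]
 [-1.10000000e-02  7.00000000e-03 -1.90000000e-02  3.32522289e+02
   2.80673206e+02]
 [ 1.10000000e-02 -7.00000000e-03 -1.90000000e-02  3.05473056e+02
   2.42913739e+02]
 [ 1.10000000e-02  7.00000000e-03 -1.90000000e-02  3.33194093e+02
   2.42948321e+02]]
[[319.90705338 239.42274854]
 [320.20228321 265.56386605]]
```

View pics/w3c.png

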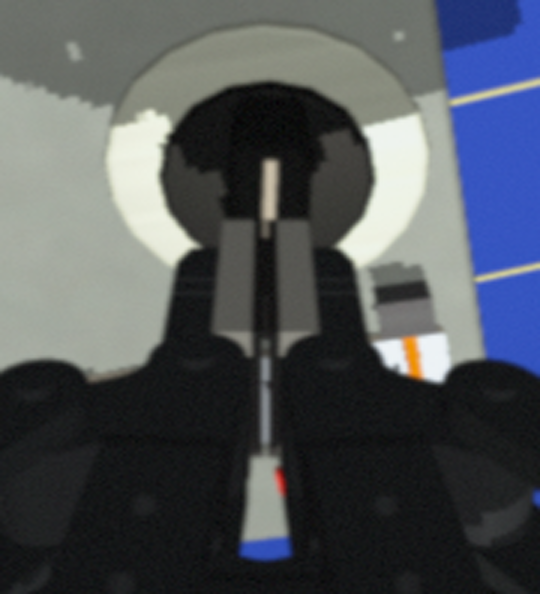

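```bash
python3 - <<'E'
from h import *
S=cam("scene"); print(proj([[.5843,.095,z] for z in(.0336,.056,.0,.08)],S).round(1))
im=cv2.imread("pics/s3.png")[235:285,325:395]; 
b=cv2.imread("pics/scene0.png")[235:285,325:395]; f=lambda i:cv2.convertScaleAbs(cv2.resize(i,None,fx=5.5,fy=5.5,interpolation=2),alpha=2.0)
cv2.imwrite("pics/s3c.png",np.hstack([f(im),f(b)]))
E
```

```text
[[355.7 262.1]
 [356.5 258.3]
 [354.7 267.6]
 [357.3 254. ]]
```

View pics/s3c.png

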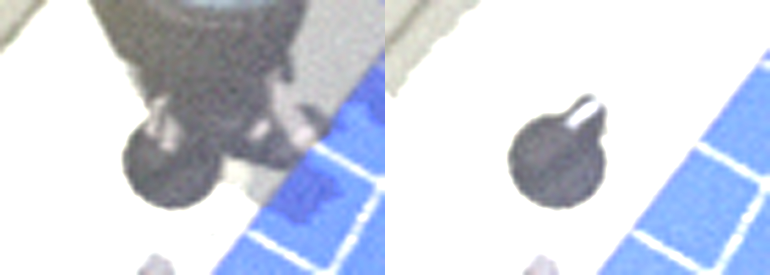

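>>> drive_tool(motion=[[0, 0, 0, 0, 0, 8, -1], [0, 0, 0, 0, 0, 16, -1], [0, 0, 0, 0, 0, 16, -1], [0, 0, 0, 0, 0, 16, -1]])

```text
t: 4.55
eef_pos: [0.584, 0.095, 0.0331]
tool_rot: [-0.86, -3.021, 0.0]
contact_force: [-0.0, 0.7, -0.3]
width: -0.0001
```

```bash
python3 - <<'E'
from h import *
o=env.get_obs(); print({k:o[k] for k in('t','eef_pos','tool_rot','width','contact_force','wrist_torque','joint_efforts')})
im=imaging.read_camera("wrist"); cv2.imwrite("pics/w4.png",im); s=imaging.read_camera("scene"); cv2.imwrite("pics/s4.png",s)
def orange(im):
    h=cv2.cvtColor(im,cv2.COLOR_BGR2HSV); m=cv2.inRange(h,(8,150,150),(20,255,255)); n,l,st,c=cv2.connectedComponentsWithStats(m); return [(st[i,4],c[i].round(1)) for i in range(1,n) if st[i,4]>8]
for f in("scene0","s3","s4","w3","w4"): print(f,orange(cv2.imread(f"pics/{f}.png")))
E
```

```text
{'t': 4.55, 'eef_pos': array([0.58398385, 0.09498075, 0.0330619 ]), 'tool_rot': array([-8.60364318e-01, -3.02141890e+00,  5.95758228e-05]), 'width': -6.234473306341127e-05, 'contact_force': array([-0.01783717,  0.67647124, -0.32234809]), 'wrist_torque': array([-0.03056356,  0.01861877,  0.00289396]), 'joint_efforts': array([ 4.14753567e-04, -4.54561365e+01, -4.08187079e+01, -3.63614163e-04,
        1.73407989e-03,  1.72977028e-01])}
scene0 [(np.int32(17), array([221.6,  28.2])), (np.int32(84), array([249. ,  32.7])), (np.int32(21), array([234.2,  34.1])), (np.int32(381), array([230.8,  48.8])), (np.int32(9), array([257.7,  36.1])), (np.int32(179), array([192.3, 152.1]))]
s3 [(np.int32(18), array([221.4,  27.3])), (np.int32(56), array([249.9,  29. ])), (np.int32(21), array([234.2,  34.3])), (np.int32(726), array([251.7,  53.8])), (np.int32(9), array([258.1,  35.4])), (np.int32(17), array([247.4,  40.4])), (np.int32(20), array([261.2,  47.1])), (np.int32(178), array([192.4, 152. ])), (np.int32(9), array([469.3, 249.2])), (np.int32(14), array([456.9, 263.1])), (np.int32(14), array([466.3, 266.1]))]
s4 [(np.int32(14), array([221.6,  28.6])), (np.int32(55), array([249.8,  29. ])), (np.int32(20), array([234.2,  34.3])), (np.int32(732), array([252.2,  53.8])), (np.int32(10), array([257.9,  35.5])), (np.int32(15), array([247.5,  41.1])), (np.int32(20), array([261.2,  47.1])), (np.int32(180), array([192.4, 152. ])), (np.int32(9), array([456.6, 263.1]))]
w3 [(np.int32(45), array([367.1, 301.6]))]
w4 [(np.int32(85), array([388.7, 292. ]))]
```

```bash
python3 - <<'E'
from h import *
p=np.load("jig.npy"); o4=env.get_obs(); o3=dict(eef_pos=np.array([.58428,.09503,.03361]),tool_rot=np.array([.437,3.11,0]))
for o,px in((o3,(367.1,301.6)),(o4,(388.7,292))): print(unjig(p,ray(px,.0205,cam("wrist",o)))*1000)
im=cv2.imread("pics/w4.png"); cv2.imwrite("pics/w4c.png",cv2.convertScaleAbs(cv2.resize(im[170:390,220:440],None,fx=2.7,fy=2.7,interpolation=2),alpha=1.7,beta=20))
E
```

```text
[ 54.12650115 133.2920225   20.5       ]
[ 56.92568416 133.52849137  20.5       ]
```

View pics/w4c.png

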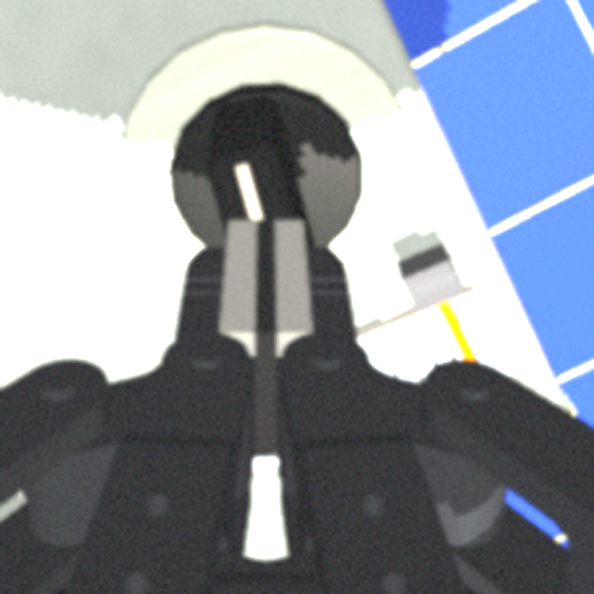

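>>> drive_tool(motion=[[0, 0, 0.1, 0, 0, 0, -1], [0, 0, 0.2, 0, 0, 0, -1], [0, 0, 0.3, 0, 0, 0, -1], [0, 0, 0.3, 0, 0, 0, -1]])

```text
t: 5.05
eef_pos: [0.5843, 0.095, 0.0318]
tool_rot: [0.864, 3.019, 0.001]
contact_force: [-2.9, -1.0, 8.2]
width: 0.0
```

>>> drive_tool(motion=[[0, 0, -2, 0, 0, 0, 0], [0, 0, -3, 0, 0, -8, 1], [0, 0, -3, 0, 0, -16, 1], [0, 0, -3, 0, 0, -16, 1], [0, 0, -3, 0, 0, -16, 1], [0, 0, 0, 0, 0, -16, 1], [0, 0, 1.2, 0, 0, -16, 1], [0, 0, 2.2, 0, 0, -16, 1], [0, 0, 2.2, 0, 0, -16, 1]])

```text
t: 5.95
eef_pos: [0.5827, 0.0948, 0.0059]
tool_rot: [-0.438, -3.107, 0.002]
contact_force: [-0.1, 1.0, -0.3]
width: 0.0853
```

>>> drive_tool(motion=[[0, 0, 0, 0, 0, 0, 0], [0, 0, 0, 0, 0, 0, -1], [0, 0, 0, 0, 0, 0, -1], [0, 0, 0, 0, 0, 0, -1], [0, 0, 0, 0, 0, 0, -1], [0, 0, 0, 0, 0, 0, -1]])

```text
t: 6.55
eef_pos: [0.5844, 0.0954, 0.0088]
tool_rot: [0.437, 3.11, 0.001]
contact_force: [-1.5, 2.2, 2.5]
width: 0.0128
```

>>> drive_tool(motion=[[0, 0, 0, 0, 0, 8, -1], [0, 0, 0, 0, 0, 16, -1], [0, 0, 0, 0, 0, 24, -1], [0, 0, 0, 0, 0, 32, -1], [0, 0, 0, 0, 0, 40, -1], [0, 0, 0, 0, 0, 48, -1], [0, 0, 0, 0, 0, 56, -1], [0, 0, 0, 0, 0, 64, -1], [0, 0, 0, 0, 0, 70, -1], [0, 0, 0, 0, 0, 70, -1], [0, 0, 0, 0, 0, 70, -1]])

```text
t: 7.65
eef_pos: [0.5833, 0.0945, 0.0088]
tool_rot: [-2.143, -2.297, 0.003]
contact_force: [-6.1, -1.3, 6.0]
width: 0.0124
```

```bash
cat >ptr.py <<'E'
from h import *
import sys
def blobs(im,c,z):
    p=np.load("jig.npy"); h=cv2.cvtColor(im,cv2.COLOR_BGR2HSV)
    for n,m,zz in(("orange",cv2.inRange(h,(6,120,110),(20,255,255)),.0205),("red",cv2.inRange(h,(0,140,90),(4,255,255))|cv2.inRange(h,(174,140,90),(180,255,255)),.017)):
        k,l,st,cc=cv2.connectedComponentsWithStats(m)
        for i in range(1,k):
            q=unjig(p,ray(cc[i],zz,c))*1000
            if st[i,4]>3 and 30<q[0]<110 and 60<q[1]<150: print(n,st[i,4],cc[i].round(1),"jig",q.round(1))
if __name__=="__main__":
    for n in sys.argv[1:]:
        o=env.get_obs(); im=imaging.read_camera(n); cv2.imwrite(f"pics/{n}_{o['t']:.2f}.png",im); print(n,o['t'],o['width'],o['eef_pos']); blobs(im,cam(n,o),0)
E
python3 ptr.py scene wrist side; python3 -c "
from fit1 import *;from ptr import blobs
print('w1');blobs(cv2.imread('pics/w1.png'),W,0);print('scene0');blobs(cv2.imread('pics/scene0.png'),S,0)"
```

```text
scene 7.65 0.012360939080950015 [0.58325302 0.09449656 0.0087653 ]
orange 10 [338.5 280.5] jig [ 57.3 103.6  20.5]
red 19 [329.7 291.5] jig [ 89.4 103.2  17. ]
wrist 7.7 0.012870517502283447 [0.58327913 0.09452002 0.00877146]
orange 248 [417.4 278.8] jig [ 57.  104.6  20.5]
red 375 [467.3 285.8] jig [ 87.4 103.   17. ]
side 7.75 0.01274513941805728 [0.58325675 0.0945099  0.00876109]
w1
orange 33 [368.1 135.6] jig [ 56.2 133.1  20.5]
red 64 [389.5 162.9] jig [ 88.6 102.   17. ]
scene0
orange 8 [349.8 288. ] jig [ 55.8 134.4  20.5]
red 18 [329.7 291.6] jig [ 89.6 103.3  17. ]
```

>>> drive_tool(motion=[[0, 0, 0, 0, 0, 2, -1], [0, 0, 0, 0, 0, 2, -1], [0, 0, 0, 0, 0, 2, -1]])

```text
t: 8.1
eef_pos: [0.5832, 0.0945, 0.0088]
tool_rot: [-2.182, -2.259, 0.003]
contact_force: [-5.3, -1.1, 5.5]
width: 0.0127
```

```bash
python3 ptr.py scene wrist; python3 -c "
import cv2,glob
f=sorted(glob.glob('pics/wrist_*.png'),key=lambda s:float(s[12:-4]))[-1]; im=cv2.imread(f)
cv2.imwrite('pics/w5c.png',cv2.resize(im[220:350,340:520],None,fx=4,fy=4,interpolation=2))"
```

```text
scene 8.1 0.012725333749871297 [0.58321438 0.09447878 0.00878847]
orange 10 [338.8 280. ] jig [ 56.  103.5  20.5]
red 19 [329.7 291.5] jig [ 89.4 103.2  17. ]
wrist 8.15 0.01288176844349142 [0.5832208  0.09451491 0.0087824 ]
orange 245 [418.1 277.2] jig [ 56.9 103.7  20.5]
red 383 [469.5 281.3] jig [ 87.5 103.1  17. ]
```

View pics/w5c.png

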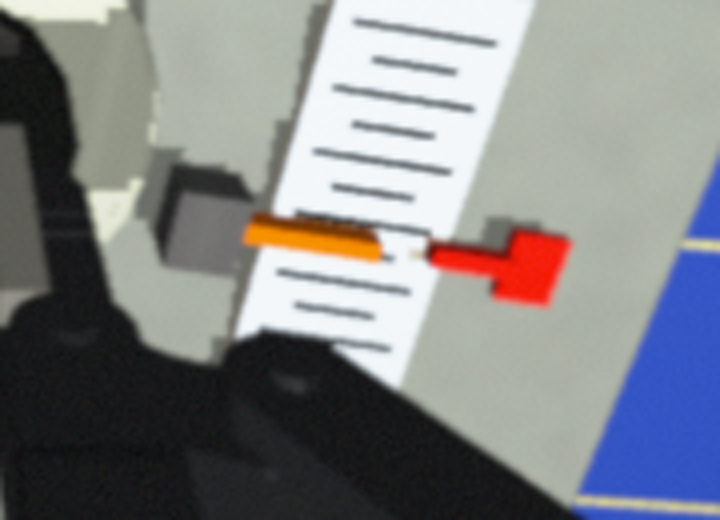

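>>> drive_tool(motion=[[0, 0, 0, 0, 0, 0, 0], [0, 0, 0, 0, 0, 0, 1], [0, 0, 0, 0, 0, 0, 1], [0, 0, 0, 0, 0, 0, 1], [0, 0, -4, 0, 0, 0, 1], [0, 0, -9, 0, 0, 0, 1], [0, 0, -14, 0, 0, 0, 1], [0, 0, -19, 0, 0, 0, 1], [0, 0, -22, 0, 0, 0, 1], [0, 0, -22, 0, 0, 0, 1]])

```text
t: 9.2
eef_pos: [0.5859, 0.0952, 0.2352]
tool_rot: [2.177, 2.255, 0.013]
contact_force: [-0.2, 0.2, 0.0]
width: 0.0855
```

```bash
python3 ptr.py scene wrist; cat >lid.py <<'E'
from h import *
p=np.load("jig.npy"); H=(.093,-.049)
def lidp(th,l,y=0,n=.004): return jig(p,[H[0]-l*np.cos(th)+n*np.sin(th),H[1]+y,.034+l*np.sin(th)+n*np.cos(th)])[0]
E
python3 - <<'E'
from fit1 import *; from lid import lidp
np.set_printoptions(precision=4,suppress=True)
hp=w(155,582); c1=w(203,412); c2=w(430,335); print(hp,c1)
for th in np.arange(.4,1.1,.1): print(round(th,1),proj(lidp(th,.17),W)[0]-hp,proj(lidp(th,.15,.07),W)[0]-c1,proj([lidp(th,.19,.025)],D)[0]-d(268,112))
E
```

```text
scene 9.2 0.08547870621446088 [0.58589282 0.09522105 0.23519673]
orange 10 [338.8 280. ] jig [ 56.  103.5  20.5]
red 19 [329.7 291.5] jig [ 89.4 103.2  17. ]
wrist 9.25 0.08505461571256245 [0.5851733  0.09512879 0.2315807 ]
orange 40 [360.1 176.4] jig [ 56.2 102.8  20.5]
red 69 [385.3 179.2] jig [ 87.9 102.5  17. ]
[271.7 327.5] [290.9 259.5]
0.4 [-20.4049 -30.7705] [-18.9312 -20.1471] [-13.6728  16.6238]
0.5 [-15.9701 -21.6989] [-14.066  -13.9707] [-10.8289  11.0787]
0.6 [ -9.6214 -12.2897] [-7.4778 -7.5657] [-7.4177  5.6825]
0.7 [-1.2476 -2.6798] [ 0.902  -1.0229] [-3.4743  0.5029]
0.8 [9.2152 6.9592] [11.0976  5.5452] [ 0.9578 -4.3942]
0.9 [21.7663 16.4218] [23.0757 12.0062] [ 5.8272 -8.946 ]
1.0 [36.3244 25.4736] [36.7347 18.2106] [ 11.0752 -13.0944]
```

```bash
python3 - <<'E'
from lid import *
np.set_printoptions(precision=2,suppress=True)
o=env.get_obs(); Rt=R.from_rotvec(o['tool_rot']).as_matrix(); print(o['eef_pos'],np.degrees(np.arctan2(*Rt[[1,0],0])),Rt[:,2])
for th in(.71,.6,.5,.4,.3,.2,.1,.065,.03):
    q=lidp(th,.14); t=q+[0,0,-.024]; print(th,q,"shift cm",Rt.T@(t-o['eef_pos'])*100)
E
```

```text
[0.58 0.1  0.23] 92.00284003497309 [ 0.  0. -1.]
0.71 [ 0.56 -0.06  0.13] shift cm [-15.67  -3.34  12.44]
0.6 [ 0.55 -0.06  0.12] shift cm [-15.54  -4.31  13.63]
0.5 [ 0.54 -0.06  0.1 ] shift cm [-15.44  -5.07  14.81]
0.4 [ 0.53 -0.06  0.09] shift cm [-15.35  -5.71  16.05]
0.3 [ 0.53 -0.06  0.08] shift cm [-15.28  -6.23  17.35]
0.2 [ 0.52 -0.06  0.07] shift cm [-15.23  -6.61  18.69]
0.1 [ 0.52 -0.06  0.05] shift cm [-15.2   -6.86  20.07]
0.065 [ 0.52 -0.06  0.05] shift cm [-15.19  -6.91  20.56]
0.03 [ 0.52 -0.06  0.04] shift cm [-15.19  -6.95  21.05]
```

>>> drive_tool(motion=[[-4, -1, 0, 0, 0, 0, -1], [-8, -2, 0, 0, 0, 0, -1], [-12, -3, 0, 0, 0, 0, -1], [-15.6, -3.4, 2, 0, 0, 0, -1], [-15.6, -3.4, 6, 0, 0, 0, -1], [-15.6, -3.4, 9.5, 0, 0, 0, -1], [-15.6, -3.4, 9.5, 0, 0, 0, -1], [-15.6, -3.4, 9.5, 0, 0, 0, -1]])

```text
t: 10.1
eef_pos: [0.5545, -0.0618, 0.1317]
tool_rot: [-2.18, -2.258, 0.003]
contact_force: [-0.3, 0.4, 0.2]
width: -0.0
```

>>> drive_tool(motion=[[0, 0, 1.5, 0, 0, 0, -1], [0, 0, 2.8, 0, 0, 0, -1], [0.1, -0.9, 4.1, 0, 0, 0, -1], [0.2, -1.7, 5.3, 0, 0, 0, -1], [0.2, -2.3, 6.5, 0, 0, 0, -1], [0.3, -2.8, 7.8, 0, 0, 0, -1], [0.3, -3.2, 9.1, 0, 0, 0, -1], [0.4, -3.4, 10.4, 0, 0, 0, -1]])

```text
t: 10.9
eef_pos: [0.5214, -0.0593, 0.0285]
tool_rot: [2.182, 2.26, 0.0]
contact_force: [0.9, -0.4, 0.7]
width: -0.0004
```

>>> drive_tool(motion=[[0, -0.1, 0.4, 0, 0, 0, -1], [0, -0.1, 0.7, 0, 0, 0, -1], [0, -0.1, 0.7, 0, 0, 0, -1]])

```text
t: 11.2
eef_pos: [0.5204, -0.0593, 0.0221]
tool_rot: [-2.182, -2.26, 0.0]
contact_force: [0.3, -0.0, 0.6]
width: -0.0001
```

>>> drive_tool(motion=[[0, 0, 0.15, 0, 0, 0, -1], [0, 0, 0.3, 0, 0, 0, -1], [0, 0, 0.3, 0, 0, 0, -1]])

```text
t: 11.5
eef_pos: [0.5206, -0.0594, 0.0196]
tool_rot: [2.182, 2.259, 0.001]
contact_force: [-3.7, 0.2, 4.9]
width: -0.0002
```

>>> drive_tool(motion=[[0, 0, -4, 0, 0, 0, -1], [0, 0, -8, 0, 0, 0, 0], [0, -1, -12, 0, 0, 0, 1], [0, -2, -13, 0, 0, 0, 1], [0, -3, -13, 0, 0, 0, 1], [0, -3, -13, 0, 0, 0, 1], [0, -3, -13, 0, 0, 0, 1]])

```text
t: 12.2
eef_pos: [0.4896, -0.0603, 0.1468]
tool_rot: [-2.181, -2.258, 0.002]
contact_force: [-1.2, -0.0, -0.7]
width: 0.0849
```

```bash
python3 - <<'E'
from lid import *
o=env.get_obs(); im=imaging.read_camera("wrist"); cv2.imwrite("pics/w6.png",im); W=cam("wrist",o); print(o['t'],o['eef_pos'],o['tool_rot'])
for th in(0,.065,.1,.2): print(th,proj([lidp(th,.17),lidp(th,.15,.07),lidp(th,.15,-.07),lidp(th,.19,.025),lidp(th,.19,-.025)],W).round(0).tolist())
h=cv2.cvtColor(im,cv2.COLOR_BGR2HSV); m=cv2.inRange(h,(22,120,80),(34,255,255)); x,y,w,hh=cv2.boundingRect(m); print("yellow",x,y,w,hh)
c=proj(lidp(.065,.17),W)[0].round().astype(int); g=cv2.cvtColor(im,cv2.COLOR_BGR2GRAY)[c[1]-14:c[1]+15,c[0]-14:c[0]+15]
print(c); print('\n'.join(' '.join(f'{v:3d}' for v in r) for r in g))
E
```

```text
12.2 [ 0.48956308 -0.0602696   0.14683039] [-2.18087047 -2.25794255  0.00237221]
0 [[319.0, 185.0], [355.0, 106.0], [330.0, 257.0], [300.0, 154.0], [294.0, 208.0]]
0.065 [[320.0, 188.0], [357.0, 107.0], [331.0, 262.0], [300.0, 157.0], [294.0, 213.0]]
0.1 [[321.0, 191.0], [359.0, 107.0], [332.0, 265.0], [301.0, 159.0], [294.0, 216.0]]
0.2 [[325.0, 197.0], [365.0, 109.0], [336.0, 274.0], [304.0, 164.0], [296.0, 225.0]]
yellow 0 107 525 292
[320 188]
116 116 116 118 118 118 117 115 115 116 118 118 118 117 118 118 117 118 119 116 114 113 115 116 116 118 117 117 113
115 117 117 118 119 118 117 115 116 117 116 117 117 118 115 118 118 119 117 114 116 114 112 116 118 118 118 116 116
117 116 117 118 117 117 115 114 115 116 117 119 117 118 116 118 117 119 120 117 114 114 114 116 117 118 116 116 115
116 116 114 118 117 117 115 114 116 116 117 119 118 116 116 117 119 118 116 115 114 113 115 117 119 117 116 115 113
115 117 117 117 117 118 116 114 114 115 116 116 116 116 116 117 116 119 118 114 114 114 114 116 119 118 117 115 112
116 117 115 118 118 117 114 111 109 107 108 107 108 109 110 113 117 
[... 2015 characters left out ...]
 113
118 119 118 117 117 113 115 116 115 116 114 115 115 115 119 117 117 115 115 114 117 122 133 143 144 141 128 116 115
125 125 125 124 121 122 122 125 121 117 118 122 122 126 125 124 122 121 120 122 124 133 157 177 179 171 150 123 115
156 156 156 154 152 152 152 151 138 126 138 150 155 156 156 157 153 152 153 155 157 162 177 190 192 185 163 134 122
196 196 195 193 191 191 193 190 166 145 162 185 195 197 197 196 193 191 193 195 197 199 201 201 199 195 180 162 155
205 206 206 204 202 201 203 202 183 168 181 200 205 208 207 206 204 202 204 206 208 209 207 206 202 199 196 193 194
207 206 207 205 200 201 204 204 200 196 198 204 205 208 209 206 206 202 203 207 210 209 207 204 203 200 200 204 206
```

```bash
python3 - <<'E'
from lid import *
o=env.get_obs(); W=cam("wrist",o)
for px in((316.7,186.8),(317,188)):
    q=ray(px,.049,W); print(q,unjig(p,q)*1000)
# from w1: base hole
E
python3 ptr.py scene
```

```text
[ 0.48830426 -0.05486501  0.049     ] [-79.43191719 -48.00140172  49.        ]
[ 0.48859739 -0.05592381  0.049     ] [-79.03588178 -49.02616601  49.        ]
scene 12.25 0.08533896833003374 [ 0.48969031 -0.06024363  0.14686708]
orange 10 [338.8 280. ] jig [ 56.  103.5  20.5]
red 18 [329.7 291.6] jig [ 89.6 103.3  17. ]
```

>>> drive_tool(motion=[[5, 0, -3, 0, 0, 0, 1], [10, -1, -5, 0, 0, 0, 1], [15, -2, -7, 0, 0, 0, 1], [20, -3, -9, 0, 0, 0, 1], [25, -4, -9, 0, 0, 0, 1], [30, -4, -9, 0, 0, 0, 1], [32, -4, -9, 0, 0, 0, 1], [32, -4, -9, 0, 0, 0, 1], [32, -4, -9, 0, 0, 0, 1]])

```text
t: 13.2
eef_pos: [0.4389, 0.2589, 0.2376]
tool_rot: [-2.179, -2.262, 0.004]
contact_force: [-0.3, 0.5, -0.0]
width: 0.0855
```

```bash
python3 - <<'E'
from h import *
o=env.get_obs(); im=imaging.read_camera("wrist"); cv2.imwrite("pics/w7.png",im); W=cam("wrist",o); print(o['t'],o['eef_pos'],o['tool_rot'])
for q in("pin","stand"): print(q,[(d['box'],round(d['score'],2)) for d in models.recognise("wrist",q)[:3]])
print(proj([[.449,.284,.08],[.449,.284,.042],[.449,.284,.04]],W))
for s in("scene",):
    imaging.read_camera(s); print([(d['box'],round(d['score'],2)) for d in models.recognise(s,"lid")[:2]])
E
```

```text
13.2 [0.43890435 0.25887486 0.23764975] [-2.1793185  -2.26206898  0.00387892]
pin [([318.8, 136.6, 336.2, 157.1], 0.72)]
stand [([289.4, 107.4, 360.0, 179.3], 0.88)]
[[329.05856181 151.30239963]
 [328.02050043 145.11710656]
 [327.97155723 144.82543113]]
[([259.7, 190.0, 341.2, 260.3], 0.8)]
```

>>> drive_tool(motion=[[1, 0.4, 2, 0, 0, 0, 1], [2.5, 1.1, 5, 0, 0, 0, 1], [2.5, 1.1, 8.5, 0, 0, 0, 1], [2.5, 1.1, 11.5, 0, 0, 0, 1], [2.5, 1.1, 11.5, 0, 0, 0, 1], [2.5, 1.1, 11.5, 0, 0, 0, 1]])

```text
t: 14.05
eef_pos: [0.4495, 0.2827, 0.1246]
tool_rot: [-2.184, -2.258, 0.001]
contact_force: [-0.9, 0.0, 0.6]
width: 0.0855
```

```bash
python3 - <<'E'
from h import *
o=env.get_obs(); im=imaging.read_camera("wrist"); cv2.imwrite("pics/w8.png",im); W=cam("wrist",o); print(o['t'],o['eef_pos'],o['tool_rot'])
for q in("pin","stand"): print(q,[(d['box'],round(d['score'],2)) for d in models.recognise("wrist",q)[:3]])
P=np.array([.449,.284])
def circ(r,z): a=np.linspace(0,6.28,60); return proj(np.c_[P[0]+r*np.cos(a),P[1]+r*np.sin(a),0*a+z],W)
pts=np.vstack([circ(.011,.044),circ(.011,.04),circ(.008,.08)]); print(pts.min(0),pts.max(0))
pts=circ(.008,.08);print(pts.min(0),pts.max(0))
for v in im[150:260:4,318]: print(v,end='')
E
```

```text
14.05 [0.44952603 0.28268644 0.12462767] [-2.18368714e+00 -2.25848625e+00  5.59343067e-04]
pin [([303.3, 183.1, 329.0, 220.5], 0.75)]
stand [([263.3, 137.5, 367.9, 240.4], 0.56)]
[303.56496327 183.16896755] [330.79765795 224.42226403]
[305.66483146 203.17367498] [328.45748416 224.42226403]
[ 53 108 172][ 71 152 231][ 72 153 233][ 73 155 235][ 72 155 234][ 72 155 234][ 49 107 167][ 45  94 148][ 85 104 118][124 139 136][85 95 91][88 98 96][ 26  33 118][132 146 144][143 156 153][143 158 154][138 153 149][139 156 152][100 147 198][ 69 147 226][ 69 147 228][169 126 161][220 104  72][210 154 142][219 102  70][220 104  71][219 103  69][219 103  68]
```

>>> drive_tool(motion=[[0.2, -0.1, 3, 0, 0, 0, 1], [0.2, -0.1, 6, 0, 0, 0, 1], [0.2, -0.1, 8.5, 0, 0, 0, 1], [0.2, -0.1, 10, 0, 0, 0, 1], [0.2, -0.1, 10.2, 0, 0, 0, 1], [0.2, -0.1, 10.2, 0, 0, 0, 0], [0.2, -0.1, 10.2, 0, 0, 0, -1], [0.2, -0.1, 10.2, 0, 0, 0, -1], [0.2, -0.1, 10.2, 0, 0, 0, -1], [0.2, -0.1, 10.2, 0, 0, 0, -1], [0.2, -0.1, 10.2, 0, 0, 0, -1]])

```text
t: 15.3
eef_pos: [0.4487, 0.2856, 0.023]
tool_rot: [2.182, 2.26, 0.002]
contact_force: [-0.0, -1.0, 3.8]
width: 0.0142
```

>>> drive_tool(motion=[[0, 0, -2, 0, 0, 0, -1], [0, 0, -5, 0, 0, 0, -1], [0, 0, -9, 0, 0, 0, -1], [0, 0, -12, 0, 0, 0, -1], [0, 0, -12, 0, 0, 0, -1], [0, 0, -12, 0, 0, 0, -1]])

```text
t: 15.9
eef_pos: [0.4485, 0.2855, 0.1424]
tool_rot: [2.182, 2.26, 0.002]
contact_force: [0.1, 0.2, -1.2]
width: 0.0146
```

```bash
python3 - <<'E'
from lid import *
np.set_printoptions(precision=2,suppress=True)
o=env.get_obs(); im=imaging.read_camera("wrist"); cv2.imwrite("pics/w9.png",im); W=cam("wrist",o); print(o['t'],o['eef_pos'],o['width'])
T=np.eye(4);T[:3,:3]=R.from_rotvec(o['tool_rot']).as_matrix();T[:3,3]=o['eef_pos']
print(proj([(T@[x,0,z,1])[:3] for x,z in((0,.007),(0,-.017),(0,-.021),(0.003,.007))],W))
print([(d['box'],round(d['score'],2)) for d in models.recognise("wrist","pin")[:3]])
t=jig(p,[-.0783,-.0485,.06])[0]; print("hole",t,"shift",T[:3,:3].T@(t-o['eef_pos'])*100)
E
python3 -c "
import cv2
im=cv2.imread('pics/w9.png');a=im[180:330,230:410]
g=cv2.imread('pics/w6.png')[140:290,230:410]
import numpy as np
cv2.imwrite('pics/w9c.png',np.hstack([cv2.resize(a,None,fx=2.2,fy=2.2*1.5,interpolation=2),cv2.resize(g,None,fx=2.2,fy=2.2*1.5,interpolation=2)]))"
```

```text
15.9 [0.45 0.29 0.14] 0.014580079001368165
[[317.7  239.21]
 [317.67 259.42]
 [317.66 263.34]
 [317.7  234.59]]
[([300.3, 237.1, 335.0, 323.8], 0.9)]
hole [ 0.49 -0.06  0.06] shift [-34.22   2.89   8.22]
```

>>> drive_tool(motion=[[-4.5, 0.4, 0, 0, 0, 0, -1], [-9, 0.8, 0, 0, 0, 0, -1], [-13.5, 1.2, 0, 0, 0, 0, -1], [-18, 1.6, 0, 0, 0, 0, -1], [-22.5, 2, 0, 0, 0, 0, -1], [-27, 2.4, 0, 0, 0, 0, -1], [-31, 2.7, 1, 0, 0, 0, -1], [-34.1, 2.9, 3, 0, 0, 0, -1], [-34.1, 2.9, 5, 0, 0, 0, -1], [-34.1, 2.9, 6.7, 0, 0, 0, -1], [-34.1, 2.9, 6.7, 0, 0, 0, -1], [-34.1, 2.9, 6.7, 0, 0, 0, -1]])

```text
t: 17.2
eef_pos: [0.4883, -0.0542, 0.0739]
tool_rot: [-2.181, -2.258, 0.002]
contact_force: [0.1, 0.3, -0.5]
width: 0.0144
```

```bash
python3 - <<'E'
from lid import *
np.set_printoptions(precision=2,suppress=True)
o=env.get_obs(); im=imaging.read_camera("wrist"); cv2.imwrite("pics/w10.png",im); W=cam("wrist",o); print(o['t'],o['eef_pos']*1000,o['width'])
T=np.eye(4);T[:3,:3]=R.from_rotvec(o['tool_rot']).as_matrix();T[:3,3]=o['eef_pos']
def circ(c,r,x=None): a=np.linspace(0,6.28,60); return np.array([c+np.array([r*np.cos(t),r*np.sin(t),0]) for t in a])
tip=(T@[-.0013,0,.007,1])[:3]; hole=jig(p,[-.0783,-.0485,.049])[0]
print("tip",tip*1000,"hole",hole*1000,proj([tip,hole],W)); 
for n,c in(("tip",circ(tip,.003)),("hole",circ(hole,.006))): q=proj(c,W); print(n,q.min(0),q.max(0))
s=imaging.read_camera("side"); cv2.imwrite("pics/side10.png",s); D=cam("side"); print("side",proj([tip,hole],D))
a=cv2.resize(im[150:290,250:390],None,fx=4,fy=4,interpolation=2)
b=proj(hole,D)[0].astype(int); b=cv2.resize(s[b[1]-30:b[1]+40,b[0]-12:b[0]+18],None,fx=8,fy=8,interpolation=2); print(proj(hole,D)[0].astype(int))
cv2.imwrite("pics/m10.png",np.hstack([a,b]))
E
```

```text
17.2 [488.34 -54.22  73.91] 0.014371364695868194
tip [488.37 -55.51  66.9 ] hole [489.38 -55.47  49.  ] [[317.7  241.19]
 [319.35 228.88]]
tip [312.64 236.6 ] [322.75 245.74]
hole [310.07 220.28] [328.63 237.31]
side [[313.39 195.96]
 [313.67 201.04]]
[313 201]
```

View pics/m10.png

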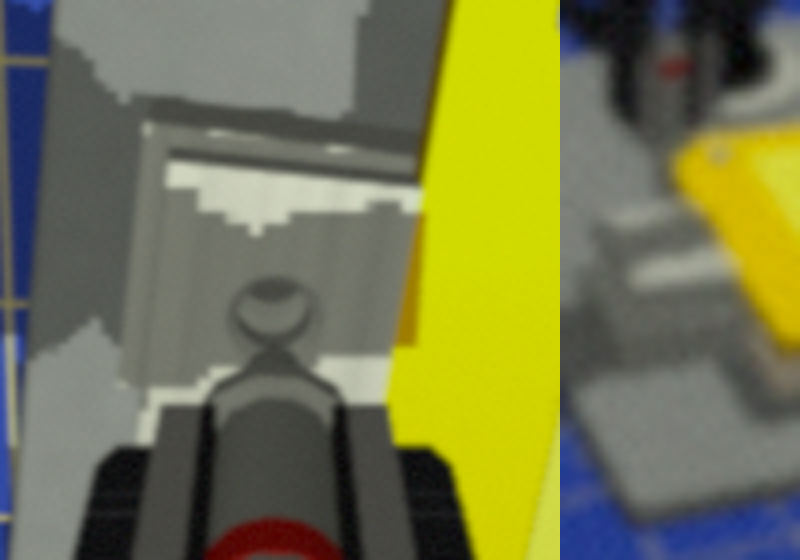

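>>> drive_tool(motion=[[0.1, 0, 0.8, 0, 0, 0, -1], [0.1, 0, 1.6, 0, 0, 0, -1], [0.1, 0, 2.2, 0, 0, 0, -1], [0.1, 0, 2.8, 0, 0, 0, -1], [0.1, 0, 3.3, 0, 0, 0, -1], [0.1, 0, 3.3, 0, 0, 0, -1]])

```text
t: 17.9
eef_pos: [0.4887, -0.0539, 0.0412]
tool_rot: [-2.182, -2.259, 0.002]
contact_force: [-1.1, -3.4, -1.4]
width: 0.0146
```

>>> drive_tool(motion=[[-0.1, 0, 0, 0, 0, 0, -1], [-0.1, 0, 0.4, 0, 0, 0, -1], [-0.1, 0, 0.8, 0, 0, 0, -1], [-0.1, 0, 0.8, 0, 0, 0, -1]])

```text
t: 18.3
eef_pos: [0.489, -0.0543, 0.0333]
tool_rot: [-2.182, -2.259, 0.0]
contact_force: [-0.3, -2.5, -1.2]
width: 0.0141
```

>>> drive_tool(motion=[[-0.08, 0, 0.2, 0, 0, 0, -1], [-0.08, 0, 0.5, 0, 0, 0, -1], [-0.08, 0, 0.8, 0, 0, 0, -1], [-0.08, 0, 0.8, 0, 0, 0, -1]])

```text
t: 18.7
eef_pos: [0.4891, -0.0549, 0.026]
tool_rot: [-2.182, -2.26, -0.0]
contact_force: [-2.5, 0.9, 3.2]
width: 0.0144
```

>>> drive_tool(motion=[[0, -0.05, 0.15, 0, 0, 0, -1], [0, -0.05, 0.3, 0, 0, 0, -1], [0, -0.05, 0.4, 0, 0, 0, -1], [0, -0.05, 0.4, 0, 0, 0, -1]])

```text
t: 19.1
eef_pos: [0.4891, -0.055, 0.0227]
tool_rot: [2.182, 2.26, 0.002]
contact_force: [-1.3, 0.1, 5.6]
width: 0.0143
```

>>> drive_tool(motion=[[0, 0, 0.1, 0, 0, 0, -1], [0, 0, 0.2, 0, 0, 0, -1], [0, 0, 0.3, 0, 0, 0, -1], [0, 0, 0.3, 0, 0, 0, -1], [0, 0, 0.3, 0, 0, 0, -1]])

```text
t: 19.6
eef_pos: [0.489, -0.055, 0.0208]
tool_rot: [2.182, 2.26, 0.002]
contact_force: [-5.5, 2.4, 11.4]
width: 0.0144
```

>>> drive_tool(motion=[[0, 0, 0.1, 0, 0, 0, -1], [0, 0, 0.2, 0, 0, 0, -1], [0, 0, 0.2, 0, 0, 0, -1], [0, 0, 0.2, 0, 0, 0, -1]])

```text
t: 20.0
eef_pos: [0.4891, -0.055, 0.0206]
tool_rot: [2.181, 2.259, 0.002]
contact_force: [-10.9, 2.7, 20.5]
width: 0.0143
```

```bash
python3 - <<'E'
from lid import *
np.set_printoptions(precision=2,suppress=True)
s=env.get_obs(); im=imaging.read_camera("wrist"); cv2.imwrite("pics/w11.png",im); o=env.get_obs(); W=cam("wrist",s)
print(o['t'],o['eef_pos']*1000,o['contact_force'],o['width'])
print("pin box",[(d['box'],round(d['score'],2)) for d in models.recognise("wrist","pin")[:1]])
# lid plate near-left corner: predicted for angles vs yellow mask
m=cv2.inRange(cv2.cvtColor(im,cv2.COLOR_BGR2HSV),(22,120,80),(34,255,255)); ys,xs=np.nonzero(m[:230]); i=np.argmin(ys); print("yellow top-left",xs[np.argmin(xs+ys)],ys[np.argmin(xs+ys)], "top",xs[i],ys[i])
for th in(0,.03,.065): print(th,proj([lidp(th,.15,.07),lidp(th,.08,.07)],W).round(1).tolist())
# plate left edge row at column of lidp(.08,.07)
c=int(proj(lidp(0,.08,.07),W)[0][0]); print("col",c,"edge row",np.nonzero(m[:,c])[0][:1] if c<640 else None)
E
python3 ptr.py scene wrist; sed -n 1p /dev/null
```

```text
20.05 [489.1  -54.99  20.57] [-10.3    2.74  21.24] 0.014246835266666496
pin box [([298.7, 239.7, 334.9, 325.7], 0.61)]
yellow top-left 376 131 top 376 131
0 [[385.4, 131.8], [535.5, 152.0]]
0.03 [[387.9, 133.1], [539.3, 153.0]]
0.065 [[391.3, 134.8], [544.0, 154.2]]
col 535 edge row [152]
scene 20.1 0.01418052840118933 [ 0.48911666 -0.05499069  0.02058568]
orange 10 [338.8 280. ] jig [ 56.  103.5  20.5]
red 19 [329.7 291.5] jig [ 89.4 103.2  17. ]
wrist 20.15 0.014409513419607518 [ 0.48911006 -0.05497518  0.02057027]
```

```bash
python3 - <<'E'
from h import *
imaging.read_camera("scene")
for q in("cutter","spool","tape"): print(q,[(d['box'],round(d['score'],2)) for d in models.recognise("scene",q)[:1]])
o=env.get_obs(); print(o['t'],o['eef_pos'],o['contact_force'],o['width'])
print(env.hand_in())
E
```

```text
cutter [([257.1, 114.1, 302.2, 131.8], 0.73)]
spool [([427.0, 331.7, 448.9, 349.4], 0.59)]
tape [([182.6, 143.6, 201.1, 163.0], 0.64)]
20.4 [ 0.48911308 -0.05498864  0.0205891 ] [-11.39911927   2.41245112  20.80021173] 0.013928004841008363
the job is handed in; nothing more can be done
None
```

The job is done in the order asked and handed in at about 20 s of the 72 s allowed. I turned the knob about 72° clockwise onto the red mark and lowered the lid onto its bumpers. Then I took the pin from the stand, pushed it home through both holes, and left the gripper holding it and pressing down.

**Pointer:** In the last measurement (scene camera) it is 0.3 mm from the mark. An earlier wrist view after releasing the knob also gave 0.3 mm. The limit is 2.5 mm.

**Lid and pin:**
- The last 2 mm of commanded push moved the tool only 0.2 mm while the force rose from 11 to 21 N, so the lid is against its rigid stop.
- The tool stands at 20.6 mm, against about 21 mm expected with the pin home.
- The lid's long edge matches the shut position in the wrist picture. Its near corner was found about 9 px from where I predicted, which I put down to the fingers covering it or to colour segmentation, but I did not check further.

**Cutter, spool and tape:** The spool and tape show no movement beyond detector noise. The cutter's box differs by a few pixels, probably because the arm partly hid it in the first picture. The arm never went near it.

**Disagreements:**
- The first knob grip closed on air. A light touch on the bar top then suggested the fingertips sit about 24 mm behind the reported tool point. I used that offset from then on, and it held for the knob, lid and pin.
- The finger width reads about 1.5 mm low on known sizes.
- A sideways force of about 11 N along x remains at the pin, well below the limits.

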